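# Lock the missing divider post into the slotted rail

## Task

The divider rail on the work table lacks its middle post, which lies in the grey rest. Stand the post in the rail's slot midway between the two fixed posts, hammer head lengthwise in the slot and flange down on the rail, and let go of it there; then take it again by the bar on top and give it a quarter turn either way, so that the head sits square across under the lips and the bar stands crosswise like its neighbours'. Leave it standing upright with the flange on the rail, and do not disturb the other things on the table.

Things in the scene. Friction and masses are not known exactly. Their poses are not given: they have to be found in the camera images.
- post_center (a point): Loose divider post lying in the rest, 121 mm long, about 0.12 kg: the point on its axis half-way along; z runs from foot to top. Foot: hammer head, 30 mm along y, 10 mm along x. Shank: square 14x14 mm. Top: black grip bar, 34 mm along y like the head, 16 mm along x, 16 mm high. At the start it slopes 25 degrees, top end up and towards the robot, y level.
- post_seat (a point): Point on the same post's axis at the underside of its flange, 44.5 mm below the centre point; same axes. Seated, it lies level with the rail's top face.
- post: The whole loose post, origin on its axis at the foot end, same axes. From the foot end: head 0 to 9 mm (its first 4.5 mm stepped down to 26x7 mm), round neck 9 mm thick to 16 mm, flange 28 mm across from 16 to 21 mm, square shank to 105 mm, bar to 121 mm. In the rest the shank is free to grasp between the saddles, 40 to 90 mm from the foot end.
- rail_mid (a point): Middle of the slot of the fixed steel rail, at the level of its top face (30 mm above the table), midway between the two posts already locked in 100 mm to either side (same shape as the loose one, 105 mm above the rail, bars crosswise). y runs along the rail, x across, z up.
- rail: The rail, origin under its middle, same axes: 280 mm long, 41 mm wide, 30 mm high. Slot 13 mm wide, open upward along its whole length, lips 4 mm thick; the channel under them is 35 mm wide, 23 mm deep. The post's head enters only lengthwise, can turn inside either way, and has 3 mm of play under the lips when the flange rests on them.
- rest: Fixed grey plastic rest in which the post lies, 112x50 mm, 58 mm high; origin at the centre of its underside, -x points the way of the post's top end. Two saddles with notches 16 mm wide and 4 mm deep hold the shank; the post lifts out upward.
- pepper_shaker: Glass pepper shaker with a pale cap, 43 mm across, 75 mm tall, behind the left end of the rail; origin at the centre of its underside. A bystander.
- toothpick_jar: Open jar full of toothpicks, 46 mm across, 66 mm tall, behind the rail; origin at the centre of its underside. A bystander.
- spare_spout: Stepped round plastic spout, 33 mm across, 48 mm tall, close behind the rail; origin at the centre of its underside. A bystander.
- loose_fork: Steel fork, 177x22x8 mm, lying along the front of the rail; origin at the centre of its underside. A bystander.
- loose_spoon: White soup spoon, 141x43x34 mm, lying right of the rest; origin at the centre of its underside. A bystander.
- rice_bowl: White bowl upside down, 89 mm across, 53 mm tall, behind the rail near the clear cup tub; origin at the centre of its underside. A bystander.
Mind the look-alikes: they are no part of the job. What is shaped like the post but blue is not meant.

How it is judged:
By the outcome, as a careful person would: the job done as asked, in the order asked, and still so for the second after the job is handed in, with the robot touching nothing.
It also fails if it takes over 64 s, if anything falls off the work surface, if the arm or the gripper's body presses on something with over 40 N, if the wrist force passes 120 N, or if a joint passes its speed limit or range.

## Robot

A 7-joint arm with a two-finger parallel gripper is mounted at the origin on a cart in front of the work surface, level with it; the furniture and walls round the work are solid. World frame = base frame: x ahead of the robot, y to its left, z up, the work surface at z = 0. Lengths are in m, angles in rad, forces in N, time in s.
With the tool pointing down it reaches from about 0.425 to 0.925 m from the base axis. Payload 6.8 kg.
Tool frame: the origin (TCP) lies between the finger pads; the fingertips stand r.tip_reach ahead of it and the grasp point (between the pads) lies 11 mm behind it (r.tip_reach is the distance from the TCP to the fingertips, in m); z points along the fingers, y is the direction in which the jaws open and shut (so a half turn about z gives the same grasp; the last joint's range is limited). The gripper opens to 85 mm and grips with 20 to 120 N. Pads are 22 mm wide; open, the fingers measure 114 mm over their backs; the gripper's body (76 mm by 85 mm) begins 54 mm behind the grasp point. The pads swing forward as they close: fully open they stand 13 mm farther back than shut.
Start: joints at [-1.389, 0.477, 0.022, 1.555, -0.011, 1.109, -0.083], TCP at [0.193, 0.647, 0.239] pointing down, gripper open.
Joint ranges: [-2.96, 2.96], [-0.34, 2.1], [-1.41, 1.46], [0.24, 2.44], [-1.37, 4.51], [0.17, 1.92], [-2.96, 2.96]. Speed limits (rad/s): [2.39, 2.39, 3.14, 3.14, 3.14, 3.14, 3.14].

## Interface

Orientations are given as a rotation vector (axis times angle).
In Python, from bench import r, eyes, spotter gives the robot as it stands.
- The arm moves only by the tool carry_out, never from a script. Its argument "series" is text: rows parted by semicolons, each of 5 numbers parted by spaces: the shift along the tool's x, y, z in cm, then the turn about the tool's z in rad, then the opening, from 0 (shut) to 1 (fully open). In form: x y z yaw gripper; .... A call has 1 to 8 rows; each row shifts and turns the commanded pose from where the row before left it, along the tool's axes as they then stand; what a row does not reach is not made up. A row lasts 1/8 s, in which the tool goes at most 62.5 mm and 10.7 degrees, less where a joint would pass 70% of its speed; a pose out of reach is approached as far as the arm can. A call with a gripper value outside its range is refused whole. The fingers move at their own pace and stop on an object; "grip_force" is the grip in N (left out, the last holds). Time passes only in rows, so rows that do not move let the fingers close. It gives the time, the measured TCP pose, the force and the opening at its end, in the units of the state.
- r.get_obs(): the state, without advancing time (a new reading comes with each control period).
- eyes.grab_frame(name): name is "side" or "top" or "wrist"; returns a dict with "color" (400x640x3 uint8, blue, green, red), "intrinsics" (3x3 intrinsics, pixels), "D" ([k1, k2, p1, p2, k3] as OpenCV has them; the pictures are not rectified), "R" (3x3) and "t" (3): a world point X has camera coordinates R X + t; the wrist camera has in their place "T_tool_cam" (4x4, takes a point from camera to tool coordinates, whose origin is the TCP and whose axes are the flange's). Camera axes: x right, y down, z forward; pixel columns grow to the right and rows downward; lengths in m; the calibration is good to about 2 mm. A picture is of the moment at which its call begins: read the wrist's pose just before it. There is no depth.
- r.hand_in(): hands the job in, once; it reports no verdict.
Trained networks look in a picture, given as the dict that the camera call returned (one of the last four; its "shot" number tells which), for a name from the list of things; names that differ only in an ending like _2 or _b are one class to them, and where a whole thing is asked for, a point or a joint stands for the part that bears it (a point fixed in the world has none). Each returns a list of dicts, best first, with "confidence" (0 to 1); they miss things now and then, are a little off and sometimes report something else, mostly with a low value. They report only what shows in the picture. A call takes as long as a camera call. They do not tell look-alikes from the thing itself.
- spotter.search_frame(picture, query): "uv" ([column, row] in pixels, amid what is visible of it).
- spotter.trace(picture, query): "pixels" (400x640 bool, what is visible of it) and "uv" ([column, row] in pixels, amid what is visible of it).
- spotter.mark_of(picture, query): "uv" ([column, row] in pixels: a listed point, or the origin of a listed thing).
The state is a dict: "clock": time; "joints": joint angles; "qvel": joint speeds; "tau": joint torques, N m; "tcp_pos": TCP position; "orientation": TCP orientation; "contact_force": force on the tool from outside, world axes, zero at the start; "moment": the same for the moment, N m; "grip_width": finger opening in m.
Only numpy, scipy, OpenCV 4.12 (cv2) and the standard library are available. Lean on these libraries where they do the work, as an engineer would, in place of code of your own. Each camera call takes 0.05 s, during which the arm holds its last target.

## Working session

There is one attempt and no reset: what is moved stays moved. The work goes in short steps, Python scripts to look and compute and a tool call to move; the robot and the scene stay as the last step left them, time stands still between calls to the robot, and variables do not carry over. Pictures are saved under pics/ and viewed, and the job is handed in when it is done.

Besides the shell and the picture viewer there is one more tool, called after "Call:" as name(argument=value, ...), one argument or row to a line, values as JSON. carry_out: Moves the arm, as the interface text tells. Its arguments: {"type":"object","properties":{"series":{"type":"string"},"grip_force":{"type":"number"}},"required":["series"]}

```bash
ls; mkdir -p pics; python3 - <<'E'
from bench import r,eyes,spotter
import cv2,numpy as np
print(r.get_obs(), r.tip_reach)
for n in ["side","top"]:
    f=eyes.grab_frame(n); cv2.imwrite(f"pics/{n}0.png",f["color"]); np.savez(f"{n}0.npz",**{k:f[k] for k in("color","intrinsics","D","R","t")})
    print(n,f["intrinsics"].tolist(),f["D"],f["R"].tolist(),f["t"])
    for q in ["post_center","post_seat","rail_mid"]:
        for d in spotter.mark_of(f,q)[:3]: print(q,d["uv"],d["confidence"])
E
```

```text
pics
{'clock': 0.0, 'joints': array([-1.3890792 ,  0.47776797,  0.02232452,  1.55646139, -0.01150911,
        1.10930534, -0.08309836]), 'qvel': array([-0.0010666 ,  0.00085626, -0.00044022,  0.00063671, -0.0007027 ,
       -0.00195629,  0.00048217]), 'tau': array([-2.50274597e-04, -5.96466029e+01,  1.60785299e+00, -2.81186289e+01,
        1.25294714e-02,  9.53489682e-03, -5.30194214e-06]), 'tcp_pos': array([0.19273477, 0.6462892 , 0.23834276]), 'orientation': array([-4.53580533e-01, -3.10852996e+00,  2.84073815e-03]), 'contact_force': array([-0.05811583, -0.666322  ,  0.21761963]), 'moment': array([-0.03330687, -0.0069974 ,  0.01230181]), 'grip_width': 0.08528784721426175} 0.008
side [[461.77369393373937, 0.0, 317.6651379610012], [0.0, 461.77369393373937, 203.52611695292265], [0.0, 0.0, 1.0]] [0.0290808 0.        0.        0.        0.       ] [[0.9609423231692896, -0.27590989896898793, -0.021530889274051803], [-0.16766043855286403, -0.5184981770235046, -0.8384805410786612], [0.22018135453818485, 0.8093413174144921, -0.5445060174502248]] [-0.61593963  0.1153331   1.21556778]
post_center [283.0, 250.6] 0.87
post_seat [313.6, 278.2] 0.69
post_seat [297.5, 239.4] 0.58
rail_mid [273.6, 181.9] 0.76
top [[507.3503117417032, 0.0, 312.15876381763934], [0.0, 507.3503117417032, 199.49833184118242], [0.0, 0.0, 1.0]] [0.0291865 0.        0.        0.        0.       ] [[-0.007164537829783828, -0.9996956521106652, -0.023606620866135464], [-0.993925452406403, 0.0097118732936767, -0.10962606704545616], [0.10982196709407858, 0.022677801219682533, -0.9936925343764176]] [-0.07710598  0.61440899  1.37967835]
post_center [347.1, 246.4] 0.73
post_center [400.2, 239.8] 0.7
post_seat [403.2, 224.1] 0.9
post_seat [399.8, 243.8] 0.44
rail_mid [243.2, 228.2] 0.67
```

View pics/side0.png

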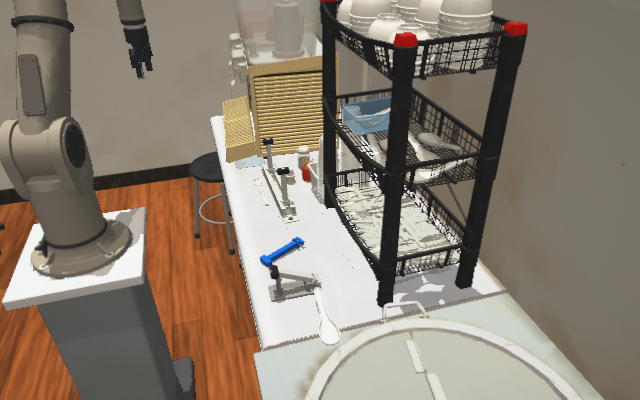

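View pics/top0.png

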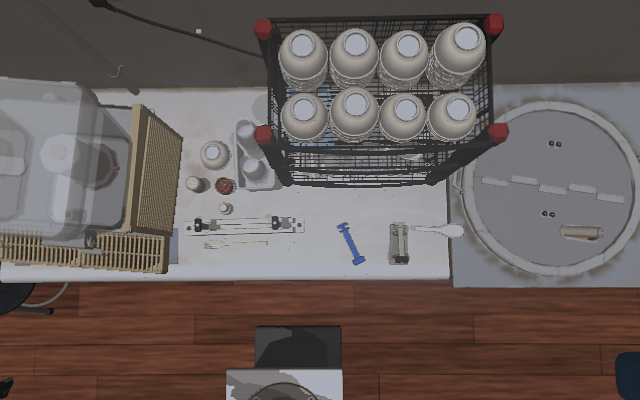

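```bash
python3 - <<'E'
import cv2,numpy as np
t=np.load("top0.npz")["color"]; s=np.load("side0.npz")["color"]
cv2.imwrite("pics/c1.png",cv2.resize(t[180:280,170:330],None,fx=5,fy=5,interpolation=2))
cv2.imwrite("pics/c2.png",cv2.resize(t[205:280,370:470],None,fx=8,fy=8,interpolation=2))
cv2.imwrite("pics/c3.png",cv2.resize(s[125:235,235:335],None,fx=5.4,fy=5.4,interpolation=2))
cv2.imwrite("pics/c4.png",cv2.resize(s[225:345,245:355],None,fx=5,fy=5,interpolation=2))
E
```

```text
(no output)
```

View pics/c1.png

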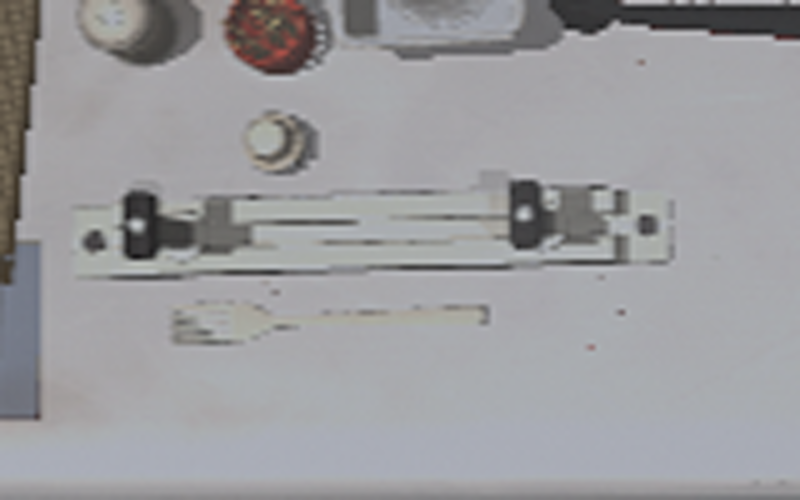

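View pics/c2.png

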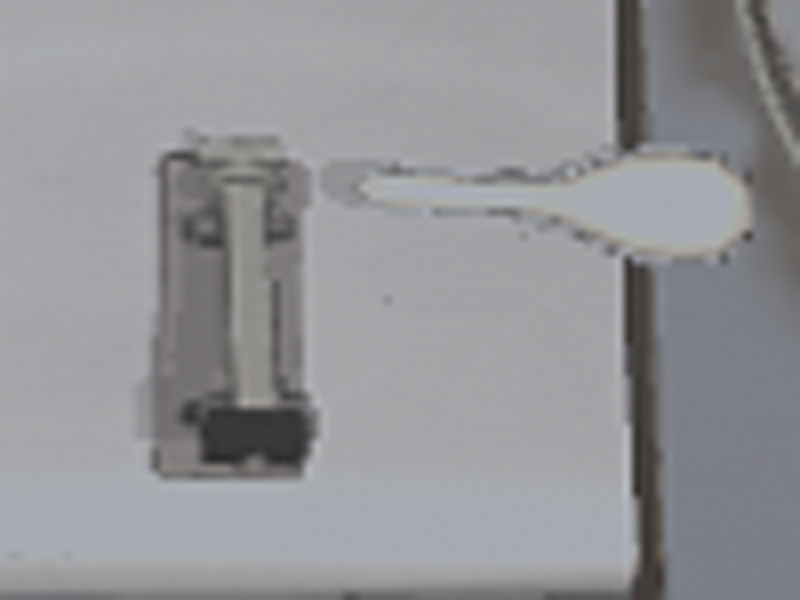

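View pics/c3.png

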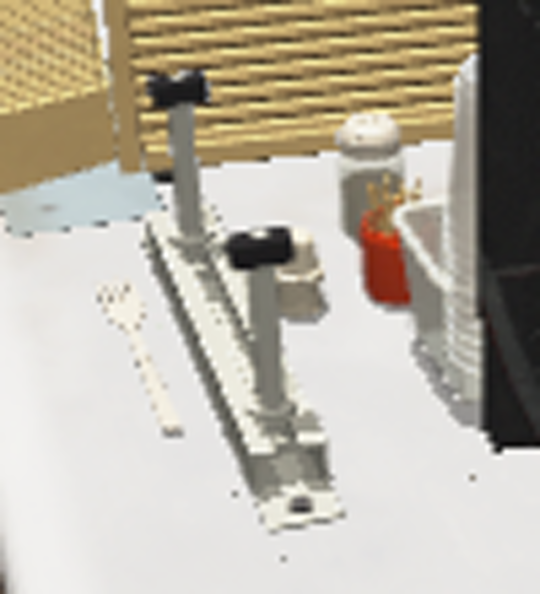

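View pics/c4.png

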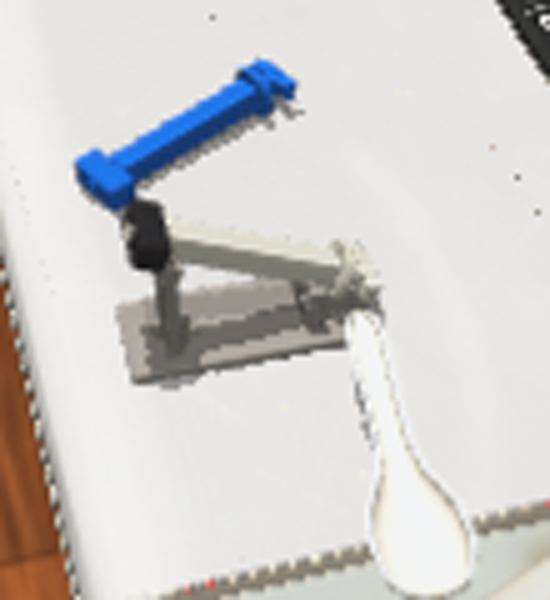

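```bash
cat > h.py <<'E'
import numpy as np,cv2
def load(n):
    d=np.load(n); return {k:d[k] for k in d}
def ray(f,uv):
    p=cv2.undistortPoints(np.array([[uv]],float),f["intrinsics"],f["D"])[0,0]
    return -f["R"].T@f["t"], f["R"].T@np.array([p[0],p[1],1.])
def onz(f,uv,z):
    c,d=ray(f,uv); return c+d*(z-c[2])/d[2]
def proj(f,X):
    return cv2.projectPoints(np.array(X,float).reshape(-1,3),cv2.Rodrigues(f["R"])[0],f["t"],f["intrinsics"],f["D"])[0][:,0]
def tri(fs,uvs):
    A=np.zeros((3,3));b=np.zeros(3)
    for f,u in zip(fs,uvs):
        c,d=ray(f,u);d/=np.linalg.norm(d);P=np.eye(3)-np.outer(d,d);A+=P;b+=P@c
    return np.linalg.solve(A,b)
E
python3 - <<'E'
from h import *
t=load("top0.npz");s=load("side0.npz")
c=lambda u,v:(170+u/5,180+v/5)
print("railmid",onz(t,(243.2,228.2),.03),onz(s,(273.6,181.9),.03))
for n,p in dict(TL=(75,205),BL=(75,278),TR=(672,188),BR=(668,262)).items(): print(n,onz(t,c(*p),.0))
for n,p in dict(barL=(140,225),barR=(525,214)).items(): print(n,onz(t,c(*p),.135))
for n,p in dict(forkL=(175,325),forkR=(488,315),spout=(268,135)).items(): print(n,onz(t,c(*p),.0))
c=lambda u,v:(370+u/8,205+v/8)
for n,p in dict(TL=(165,155),BL=(155,475),TR=(300,160),BR=(303,475)).items(): print("rest",n,onz(t,c(*p),0))
c2=lambda u,v:(245+u/5,225+v/5)
print("bar",tri([t,s],[c(255,435),c2(147,235)]),"flange/foot",tri([t,s],[c(240,150),c2(358,275)]))
for n,p in dict(L=(118,305),B=(135,383),R=(350,345)).items(): print("rest side",n,onz(s,c2(*p),0))
E
```

```text
railmid [0.53566001 0.11006872 0.03      ] [0.53742158 0.12850237 0.03      ]
TL [0.55930682 0.28107761 0.        ]
BL [0.51780509 0.2801954  0.        ]
TR [ 0.56587949 -0.05915032  0.        ]
BR [ 0.52393335 -0.05665662  0.        ]
barL [0.53920524 0.21010567 0.135     ]
barR [0.54307627 0.01140968 0.135     ]
forkL [0.49072856 0.22283677 0.        ]
forkR [0.49486386 0.04534262 0.        ]
spout [0.5982983  0.17140627 0.        ]
rest TL [ 0.54458785 -0.30249829  0.        ]
rest BL [ 0.43272716 -0.29623856  0.        ]
rest TR [ 0.54244191 -0.34977593  0.        ]
rest BR [ 0.43244422 -0.3476671   0.        ]
bar [ 0.44891747 -0.32159558  0.0665017 ] flange/foot [ 0.5451066  -0.32581126  0.02066277]
rest side L [ 0.43870583 -0.29007701  0.        ]
rest side B [ 0.43646005 -0.34194235  0.        ]
rest side R [ 0.53485936 -0.34759791  0.        ]
```

```bash
python3 - <<'E'
from h import *
t=load("top0.npz");s=load("side0.npz")
for n,p in dict(panelbaseNear=(258,160),frontpanelbase=(228,161),leg1=(335,205),leg2=(385,305),tabfront=(250,345)).items(): print(n,onz(s,p,0).round(3))
for n,p in dict(tab=(400,279)).items(): print(n,onz(t,p,0).round(3))
print(tri([t,s],[(136,107),(335,57)]).round(3), tri([t,s],[(165,272),(228,161)]).round(3), tri([t,s],[(497,130),(405,40)]).round(3),tri([t,s],[(264,132),(330,2)]).round(3), tri([t,s],[(165,272),(250,75)]).round(3))
E
```

```text
panelbaseNear [0.524 0.346 0.   ]
frontpanelbase [0.423 0.371 0.   ]
leg1 [ 0.691 -0.009  0.   ]
leg2 [ 0.673 -0.426  0.   ]
tabfront [ 0.37  -0.448 -0.   ]
tab [ 0.392 -0.325  0.   ]
[0.791 0.302 0.339] [0.419 0.327 0.023] [ 0.674 -0.417  0.563] [ 0.679 -0.01   0.554] [0.468 0.22  0.342]
```

```bash
cat >> h.py <<'E'
def pose(o):
    R=cv2.Rodrigues(np.array(o["orientation"]))[0]
    return np.array(o["tcp_pos"]),np.arctan2(R[1,1],R[0,1]),R
def rows(p,h,wps,g=1,maxstep=.058,maxyaw=.175):
    """wps: list of (x,y,z,heading rad) ; prints rows in calls of 8; simulates rounding"""
    p=np.array(p,float);out=[]
    for w in wps:
        d=np.array(w[:3])-p;dh=w[3]-h
        n=int(max(1,np.ceil(np.linalg.norm(d)/maxstep-1e-6),np.ceil(abs(dh)/maxyaw-1e-6)))
        for i in range(n):
            d=(np.array(w[:3])-p)/(n-i);a=round((-(w[3]-h)/(n-i)),2)
            tx=-np.sin(h)*d[0]+np.cos(h)*d[1];ty=np.cos(h)*d[0]+np.sin(h)*d[1]
            r=np.round([tx*100,ty*100,-d[2]*100],1)
            out.append("%g %g %g %g %g"%(*r,a,g))
            x=np.array([-np.sin(h),np.cos(h),0]);y=np.array([np.cos(h),np.sin(h),0])
            p=p+(x*r[0]+y*r[1]+np.array([0,0,-1])*r[2])/100;h-=a
    for i in range(0,len(out),8): print("; ".join(out[i:i+8]))
    print("end",p.round(4),round(float(np.degrees(h)),2))
E
python3 - <<'E'
from bench import r
from h import *
p,h,R=pose(r.get_obs());print(p,np.degrees(h))
az=lambda rad,a,z,hd:(rad*np.cos(np.radians(a)),rad*np.sin(np.radians(a)),z,np.radians(hd))
w=[az(.52,73,.32,73)]
for a in range(67,-36,-6): w.append(az(.5,a,.33,73-(73-a)*(165.5/108)))
w.append((.455,-.322,.26,np.radians(-92.5)))
rows(p,h,w)
E
```

```text
[0.19283965 0.64677572 0.23912429] 73.39858677631804
-0.1 -3.9 -2 0 1; -0.1 -3.9 -2 0 1; -0.1 -3.8 -2 0 1; -0.1 -3.9 -2.1 0.01 1; -5.2 -2.3 -1 0.16 1; -5.2 0.1 0 0.16 1; -5.2 0.3 0 0.16 1; -5.2 0.6 0 0.16 1
-5.2 0.9 0 0.16 1; -5.1 1.2 0 0.16 1; -5 1.5 0 0.16 1; -5 1.7 0 0.16 1; -4.8 2 0 0.16 1; -4.7 2.3 0 0.16 1; -4.6 2.5 0 0.16 1; -4.4 2.8 0 0.16 1
-4.3 3 0 0.16 1; -4.1 3.2 0 0.16 1; -3.9 3.5 0 0.16 1; -3.8 3.7 0 0.16 1; -3.5 3.9 0 0.17 1; -3.2 4.1 0 0.16 1; 2.3 1.6 3.5 -0 1; 2.4 1.7 3.5 -0 1
end [ 0.4553 -0.3222  0.2601] -92.76
```

Call:
carry_out(
  series="-0.1 -3.9 -2 0 1; -0.1 -3.9 -2 0 1; -0.1 -3.8 -2 0 1; -0.1 -3.9 -2.1 0.01 1; -5.2 -2.3 -1 0.16 1; -5.2 0.1 0 0.16 1; -5.2 0.3 0 0.16 1; -5.2 0.6 0 0.16 1",
)

```text
clock: 1.4
tcp_pos: [0.329, 0.3767, 0.3307]
orientation: [1.43, 2.797, 0.002]
contact_force: [1.0, 0.1, 0.4]
grip_width: 0.0856
```

Call:
carry_out(
  series="-5.2 0.9 0 0.16 1; -5.1 1.2 0 0.16 1; -5 1.5 0 0.16 1; -5 1.7 0 0.16 1; -4.8 2 0 0.16 1; -4.7 2.3 0 0.16 1; -4.6 2.5 0 0.16 1; -4.4 2.8 0 0.16 1",
)

```text
clock: 2.4
tcp_pos: [0.5007, 0.0073, 0.3305]
orientation: [2.817, 1.39, 0.001]
contact_force: [0.5, 0.5, 0.2]
grip_width: 0.0856
```

Call:
carry_out(
  series="-4.3 3 0 0.16 1; -4.1 3.2 0 0.16 1; -3.9 3.5 0 0.16 1; -3.8 3.7 0 0.16 1; -3.5 3.9 0 0.17 1; -3.2 4.1 0 0.16 1; 2.3 1.6 3.5 0 1; 2.4 1.7 3.5 0 1",
)

```text
clock: 3.4
tcp_pos: [0.4563, -0.323, 0.26]
orientation: [-3.14, 0.076, -0.004]
contact_force: [1.3, 1.0, 0.8]
grip_width: 0.0854
```

Call:
carry_out(
  series="0 0 0 0 1; 0 0 0 0 1",
)

```text
clock: 3.65
tcp_pos: [0.4549, -0.3225, 0.2609]
orientation: [3.14, -0.077, -0.0]
contact_force: [-0.7, 0.8, 0.4]
grip_width: 0.0856
```

```bash
cat >> h.py <<'E'
def wrist(eyes,r,name):
    o=r.get_obs(); f=eyes.grab_frame("wrist"); p,h,R=pose(o)
    T=np.eye(4);T[:3,:3]=R;T[:3,3]=p
    W=T@np.array(f["T_tool_cam"])   # cam->world
    f=dict(f); f["R"]=W[:3,:3].T; f["t"]=-W[:3,:3].T@W[:3,3]
    np.savez(name+".npz",**{k:f[k] for k in("color","intrinsics","D","R","t")})
    cv2.imwrite(f"pics/{name}.png",f["color"]); return f,p,h
E
python3 - <<'E'
from bench import r,eyes,spotter
from h import *
f,p,h=wrist(eyes,r,"w1"); print(p,np.degrees(h)); print(np.array(f["T_tool_cam"]).round(3),f["intrinsics"][0,0])
for q in ["post_center","post_seat","post"]:
    for d in spotter.mark_of(f,q)[:3]: print(q,d["uv"],d["confidence"])
E
```

```text
[ 0.45485572 -0.32245635  0.26087315] -92.80866881879138
[[ 0.001 -0.966 -0.26   0.066]
 [ 1.     0.001 -0.001 -0.001]
 [ 0.002 -0.26   0.966 -0.135]
 [ 0.     0.     0.     1.   ]] 310.0429436034871
post_center [315.2, 141.4] 0.88
post_center [204.5, 144.2] 0.77
post_seat [314.6, 102.1] 0.67
post_seat [185.3, 107.9] 0.64
post_seat [314.4, 140.7] 0.39
post [180.3, 97.2] 0.84
post [317.5, 89.0] 0.57
```

View pics/w1.png

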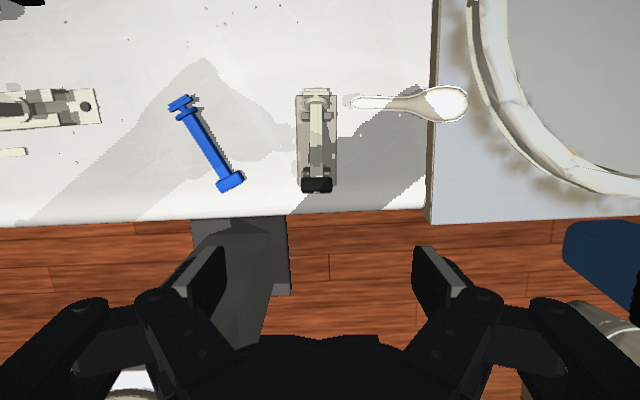

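```bash
python3 - <<'E'
from h import *
f=load("w1.npz")
cv2.imwrite("pics/w1c.png",cv2.resize(f["color"][80:200,280:360],None,fx=5,fy=5,interpolation=2))
b=onz(f,(316.5,184),.070);g=onz(f,(315.5,97),.03);m=onz(f,(315.2,141.4),.068-.0525*.4226)
print(b,g,m, np.degrees(np.arctan2(g[1]-b[1],g[0]-b[0])),np.linalg.norm(g[:2]-b[:2]),.0945*.906)
E
```

```text
[ 0.45055215 -0.31822891  0.07      ] [ 0.54183597 -0.32135553  0.03      ] [ 0.49386827 -0.31875587  0.0458135 ] -1.9617071576170269 0.09133734775319988 0.085617
```

View pics/w1c.png

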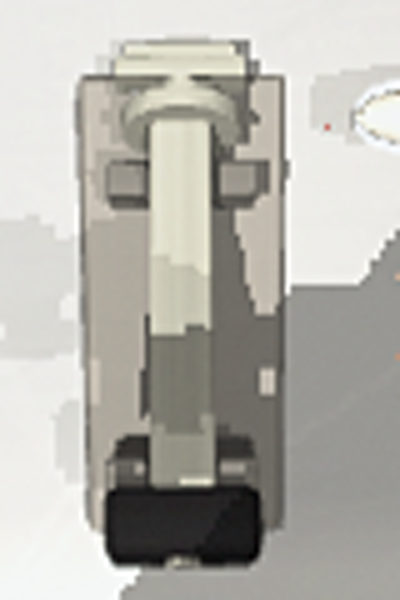

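```bash
python3 - <<'E'
from bench import r
from h import *
p,h,R=pose(r.get_obs())
rows(p,h,[(.447,-.319,.12,np.radians(-92.2))])
E
```

```text
-0.3 -0.1 4.7 -0 1; -0.3 -0.1 4.7 -0 1; -0.3 -0.1 4.8 -0.01 1
end [ 0.4466 -0.3186  0.1196] -92.17
```

Call:
carry_out(
  series="-0.3 -0.1 4.7 0 1; -0.3 -0.1 4.7 0 1; -0.2 -0.1 4.8 -0.01 1; 0 0 0 0 0.7; 0 0 0 0 0.7; 0 0 0 0 0.7",
)

```text
clock: 4.6
tcp_pos: [0.4489, -0.3196, 0.1206]
orientation: [3.14, -0.06, 0.006]
contact_force: [1.0, -0.0, -0.3]
grip_width: 0.0595
```

```bash
python3 - <<'E'
from bench import r,eyes
from h import *
f,p,h=wrist(eyes,r,"w2"); print(p,np.degrees(h)); print(f["intrinsics"],r.get_obs()["grip_width"])
cv2.imwrite("pics/w2c.png",cv2.resize(f["color"],None,fx=1.25,fy=1.25))
E
```

```text
[ 0.44886991 -0.31960543  0.12055171] -92.17968093004129
[[310.0429436    0.         318.55804662]
 [  0.         310.0429436  199.23467716]
 [  0.           0.           1.        ]] 0.05970593581646285
```

View pics/w2c.png

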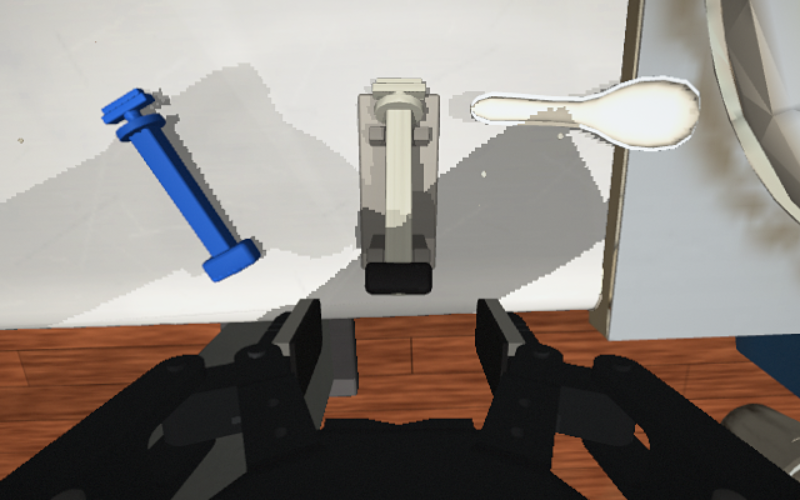

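```bash
python3 - <<'E'
from h import *
f=load("w2.npz")
for v,z in ((263,.079),(292,.060),(278,.07)): print(onz(f,(398/1.25,v/1.25),z))
print(onz(f,(398/1.25,105/1.25),.03))
E
```

```text
[ 0.46088316 -0.31841056  0.079     ]
[ 0.43878903 -0.31757063  0.06      ]
[ 0.45021581 -0.31800515  0.07      ]
[ 0.53672063 -0.32121418  0.03      ]
```

Call:
carry_out(
  series="-0.2 -0.1 2.9 0 0.7; -0.1 0 2.9 0 0.7; 0 0 0 0 0.7",
  grip_force=20,
)

```text
clock: 5.03
tcp_pos: [0.444, -0.3171, 0.0599]
orientation: [-3.14, 0.06, 0.003]
contact_force: [-0.3, 0.8, -0.2]
grip_width: 0.0597
```

Call:
carry_out(
  series="0 0 0 0 0.3; 0 0 0 0 0.3; 0 0 0 0 0.3; 0 0 0 0 0.3; 0 0 0 0 0.3",
)

```text
clock: 5.65
tcp_pos: [0.4456, -0.3192, 0.0618]
orientation: [3.139, -0.061, 0.005]
contact_force: [0.4, -2.8, 7.6]
grip_width: 0.0338
```

```bash
python3 - <<'E'
from bench import r,eyes
from h import *
f,p,h=wrist(eyes,r,"w3"); print(p,np.degrees(h),r.get_obs()["grip_width"])
cv2.imwrite("pics/w3c.png",cv2.resize(f["color"],None,fx=1.25,fy=1.25))
E
```

```text
[ 0.44559604 -0.31924595  0.06176144] -92.22418408947723 0.03331738256446265
```

View pics/w3c.png

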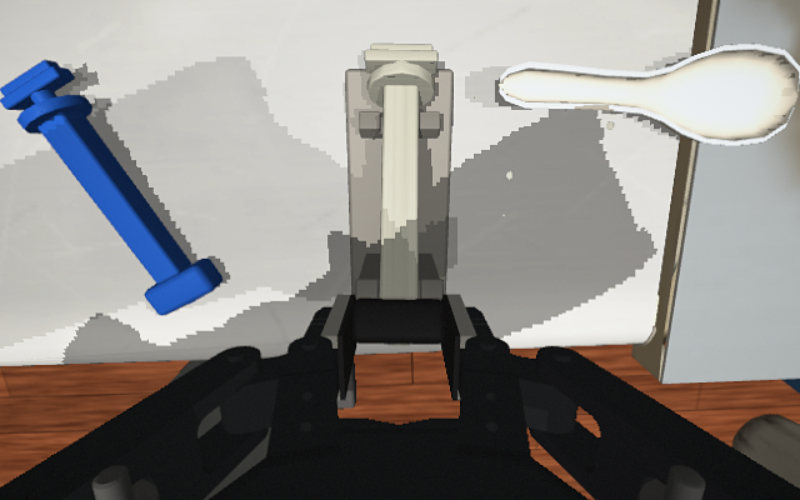

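Call:
carry_out(
  series="0 0 -1 0 0.3; 0 0 -3 0 0.3; 0 0 -3 0 0.3; 0 0 -3 0 0.3; 0 0 0 0 0.3; 0 0 0 0 0.3",
)

```text
clock: 6.45
tcp_pos: [0.444, -0.3164, 0.1595]
orientation: [-3.139, 0.059, 0.002]
contact_force: [-0.2, 0.8, -1.3]
grip_width: 0.0332
```

```bash
python3 - <<'E'
from bench import r,eyes
from h import *
f,p,h=wrist(eyes,r,"w4"); print(p,np.degrees(h),r.get_obs()["grip_width"])
s=eyes.grab_frame("side")["color"]
a=cv2.resize(f["color"],(480,300)); b=cv2.resize(s[190:315,220:350],(312,300))
cv2.imwrite("pics/w4c.png",np.hstack([a,b]))
E
```

```text
[ 0.44398223 -0.31642701  0.15954165] -92.14762893332637 0.03315624614276223
```

View pics/w4c.png

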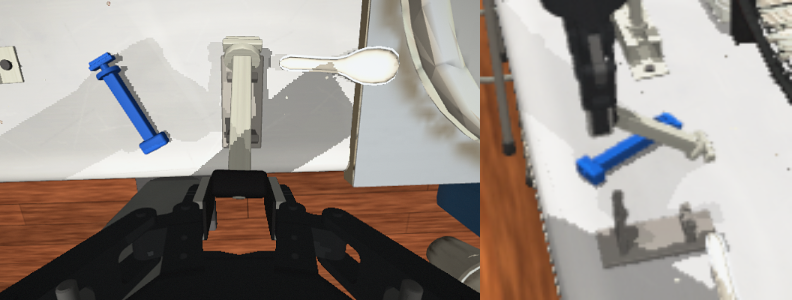

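Call:
carry_out(
  series="-4.6 0 0 0 0.3; -4.6 0 0 0 0.3; -4.6 0 0 0 0.3; 0 0 4 0 0.3; 0 0 4.5 0 0.3; 0 0 0 0 0.3; 0 0 0 0 0.3",
)

```text
clock: 7.42
tcp_pos: [0.3064, -0.3129, 0.0759]
orientation: [3.141, -0.061, -0.001]
contact_force: [-0.4, -0.9, -0.9]
grip_width: 0.0335
```

```bash
cat > look.py <<'E'
import sys
from bench import r,eyes
from h import *
n=sys.argv[1]; u0,u1,v0,v1=map(int,sys.argv[2:6])
f,p,h=wrist(eyes,r,n); o=r.get_obs(); print(p.round(4),np.degrees(h).round(2),o["grip_width"].round(4),o["joints"].round(2),o["contact_force"].round(1))
sf=eyes.grab_frame("side");s=sf["color"]; np.savez(n+"s.npz",**{k:sf[k] for k in("color","intrinsics","D","R","t")})
a=cv2.resize(f["color"],(448,280)); k=min(350/(u1-u0),560/(v1-v0)); b=cv2.resize(s[v0:v1,u0:u1],None,fx=k,fy=k)
H=max(a.shape[0],b.shape[0]); im=np.zeros((H,a.shape[1]+b.shape[1],3),np.uint8); im[:a.shape[0],:a.shape[1]]=a; im[:b.shape[0],a.shape[1]:]=b
cv2.imwrite(f"pics/{n}c.png",im)
E
python3 look.py w5 215 335 190 320
```

```text
Traceback (most recent call last):
  File "look.py", line 5, in <module>
    f,p,h=wrist(eyes,r,n); o=r.get_obs(); print(p.round(4),np.degrees(h).round(2),o["grip_width"].round(4),o["joints"].round(2),o["contact_force"].round(1))
                                                                                  ^^^^^^^^^^^^^^^^^^^^^
AttributeError: 'float' object has no attribute 'round'
```

```bash
sed -i 's/o\["grip_width"\].round(4)/round(o["grip_width"],4)/' look.py
python3 look.py w5 215 335 190 320
```

```text
[ 0.307  -0.3131  0.0764] -92.21 0.0331 [ 0.03  0.45  0.77  2.28 -0.57  0.6  -0.38] [ 0.8  0.2 -1.1]
```

View pics/w5c.png

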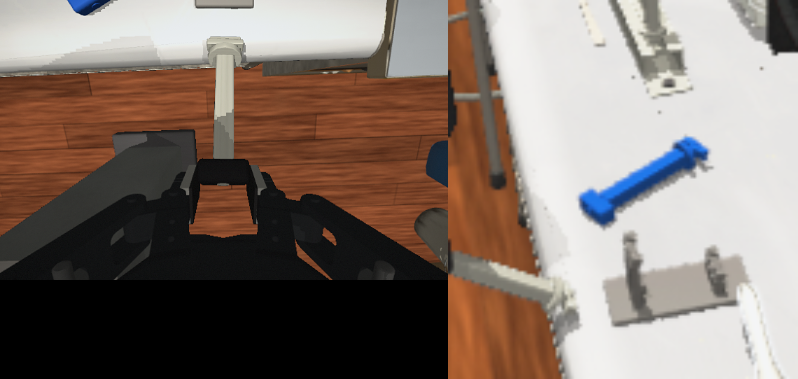

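Call:
carry_out(
  series="2 0 0.4 0 0.3; 1.5 0 0 0 0.3; 0.5 0 0 0 0.3; 0 0 0 0 0.3",
)

```text
clock: 8.07
tcp_pos: [0.3417, -0.3137, 0.071]
orientation: [-3.138, 0.064, 0.012]
contact_force: [-17.8, -0.5, 14.3]
grip_width: 0.0333
```

```bash

python3 look.py w6 215 335 190 320
```

```text
[ 0.3417 -0.3137  0.071 ] -92.34 0.0335 [ 0.01  0.5   0.75  2.22 -0.59  0.64 -0.42] [-18.5   0.1  13.7]
```

View pics/w6c.png

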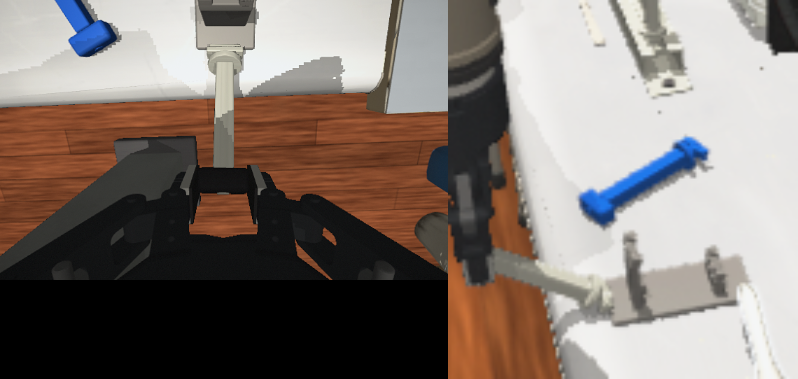

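Call:
carry_out(
  series="0.5 0 -0.8 0 0.3; 0.5 0 -0.9 0 0.3; 0.6 0 -0.8 0 0.3; 0.7 0 -0.7 0 0.3; 0 0 0 0 0.3",
)

```text
clock: 8.8
tcp_pos: [0.3704, -0.3147, 0.1037]
orientation: [3.141, -0.058, 0.001]
contact_force: [-0.8, -0.4, -1.3]
grip_width: 0.0331
```

```bash

python3 look.py w7 215 335 190 320
```

```text
[ 0.3704 -0.3147  0.1037] -92.12 0.0334 [-0.06  0.48  0.81  2.16 -0.53  0.72 -0.5 ] [-0.2  0.1 -0.7]
```

View pics/w7c.png

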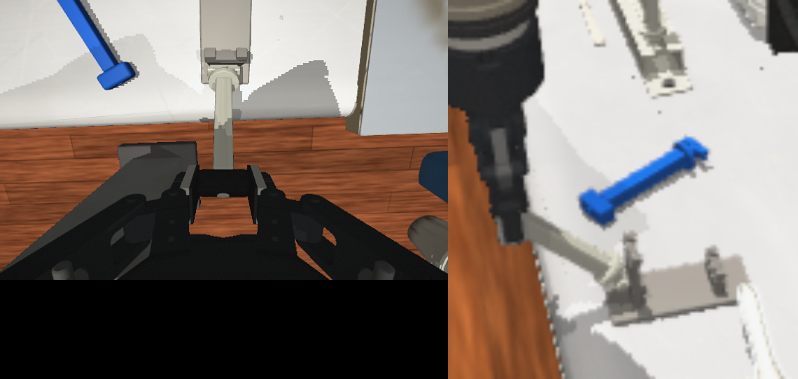

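Call:
carry_out(
  series="0 0 0.8 0 0.3; 0.6 0 0 0 0.3; 0.5 0 0 0 0.3; 0 0 0 0 0.3",
)

```text
clock: 9.4
tcp_pos: [0.3808, -0.3152, 0.0952]
orientation: [-3.141, 0.06, 0.0]
contact_force: [-2.4, -0.2, -2.0]
grip_width: 0.0335
```

```bash

python3 look.py w8 215 335 190 320
```

```text
[ 0.3808 -0.3152  0.0952] -92.17 0.0332 [-0.05  0.5   0.79  2.14 -0.55  0.71 -0.5 ] [-1.9  0.6 -1.6]
```

View pics/w8c.png

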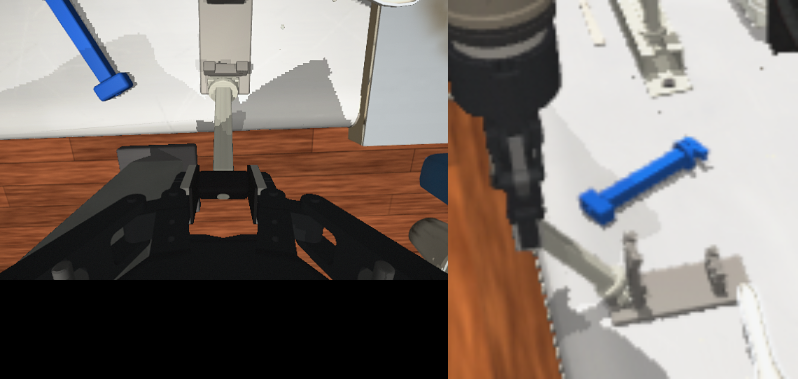

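Call:
carry_out(
  series="0.8 0 -0.5 0 0.3; 0.8 0 -0.6 0 0.3; 0.8 0 -0.5 0 0.3; 0.9 0 -0.5 0 0.3; 0 0 0 0 0.3",
)

```text
clock: 10.12
tcp_pos: [0.415, -0.3166, 0.1168]
orientation: [3.14, -0.058, 0.002]
contact_force: [-0.4, -0.1, -0.8]
grip_width: 0.0334
```

```bash

python3 look.py w9 215 335 190 320
```

```text
[ 0.415  -0.3166  0.1168] -92.12 0.0335 [-0.09  0.51  0.81  2.07 -0.53  0.78 -0.56] [ 0.5 -0.6 -2.1]
```

View pics/w9c.png

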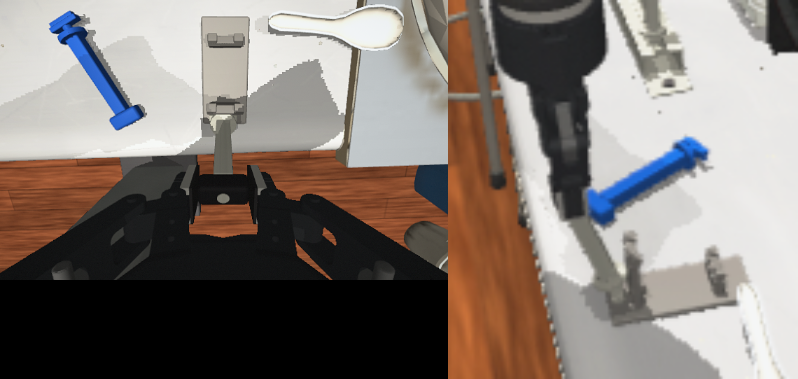

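Call:
carry_out(
  series="0.9 0 -0.4 0 0.3; 0.9 0 -0.3 0 0.3; 0.9 0 -0.2 0 0.3; 0.6 0 -0.1 0 0.3; 0 0 0 0 0.3",
)

```text
clock: 10.85
tcp_pos: [0.447, -0.3177, 0.1262]
orientation: [3.141, -0.059, 0.0]
contact_force: [-1.8, 0.8, -1.4]
grip_width: 0.0336
```

```bash

python3 look.py w10 215 335 190 320
```

```text
[ 0.447  -0.3177  0.1262] -92.16 0.033 [-0.11  0.53  0.82  2.   -0.53  0.83 -0.6 ] [-1.6  0.  -1.2]
```

View pics/w10c.png

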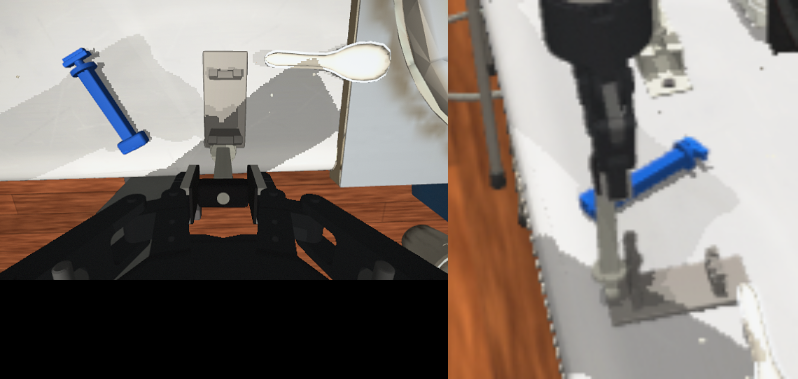

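```bash
python3 - <<'E'
from h import *
f=load("w10s.npz"); print(proj(f,[[.447,-.318,.03],[.447,-.318,.12]]), proj(f,[[.447,-.318,.03],[.457,-.318,.12]]))
cv2.imwrite("pics/x10.png",cv2.resize(f["color"][235:305,245:305],None,fx=10,fy=10,interpolation=cv2.INTER_CUBIC)[:600])
E
```

```text
[[273.53430289 283.56950963]
 [270.47292243 252.30823592]] [[273.53430289 283.56950963]
 [275.04969976 251.41710184]]
```

View pics/x10.png

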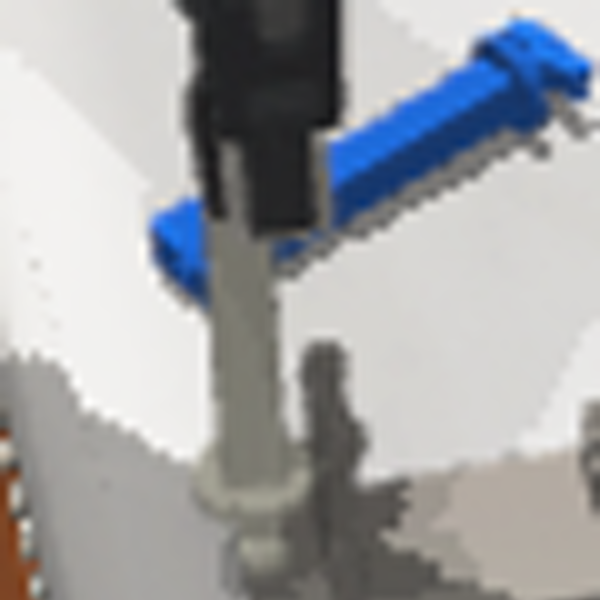

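```bash
python3 - <<'E'
from h import *
f=load("w10s.npz")
def ony(f,uv,y):
    c,d=ray(f,uv); return c+d*(y-c[1])/d[1]
z=lambda u,v:(245+u/10,235+v/10)
for p in [(240,240),(252,470),(250,490),(262,552)]: print(ony(f,z(*p),-.3175).round(4))
from bench import r
p,h,R=pose(r.get_obs())
rows(p,h,[(.447,-.3177,.30,h),(.535,-.15,.31,np.radians(-90)),(.538,.111,.31,np.radians(-88.9))],g=.3)
E
```

```text
[ 0.4425 -0.3175  0.1022]
[ 0.44   -0.3175  0.0362]
[ 0.4391 -0.3175  0.0305]
[ 0.4403 -0.3175  0.0112]
0 -0 -5.8 -0 0.3; 0 -0 -5.8 -0 0.3; 0 -0 -5.8 -0 0.3; 2 -4.3 -0.2 -0.01 0.3; 2.1 -4.2 -0.3 -0.01 0.3; 2.1 -4.2 -0.2 -0.01 0.3; 2.2 -4.3 -0.3 -0.01 0.3; 0.1 -5.2 0 -0 0.3
0.1 -5.2 0 -0 0.3; 0.1 -5.2 0 -0.01 0.3; 0.1 -5.2 0 -0 0.3; 0.1 -5.3 0 -0.01 0.3
end [0.5381 0.1113 0.3103] -88.76
```

Call:
carry_out(
  series="0 0 0 0 0.3; -0.2 0 -3 0 0.3; 0 0 -4.4 0 0.3; 0 0 -4.4 0 0.3; 0 0 -4.4 0 0.3; 2 -3.3 0 -0.01 0.3; 2.1 -4.2 0 -0.01 0.3; 2.1 -4.2 0 -0.01 0.3",
  grip_force=70,
)

```text
clock: 11.95
tcp_pos: [0.5105, -0.2013, 0.2887]
orientation: [-3.141, 0.014, -0.003]
contact_force: [-0.2, -0.4, -0.5]
grip_width: 0.0322
```

Call:
carry_out(
  series="2.1 -4.3 0 -0.01 0.3; 0.1 -5 0 0 0.3; 0.1 -5 0 -0.01 0.3; 0.1 -5 0 0 0.3; 0.1 -5 0 -0.01 0.3; 0.1 -4.5 0 0 0.3; 0.1 -2.5 0 0 0.3; 0 0 0 0 0.3",
)

```text
clock: 12.95
tcp_pos: [0.5341, 0.113, 0.2882]
orientation: [-3.141, -0.041, -0.001]
contact_force: [-0.5, -0.5, -2.3]
grip_width: 0.0318
```

```bash

python3 look.py w11 225 325 90 240
```

```text
[0.5341 0.113  0.2882] -88.51 0.0324 [-1.06  0.3   0.93  1.85 -0.26  1.12 -1.59] [-0.9 -0.9 -0.8]
```

View pics/w11c.png

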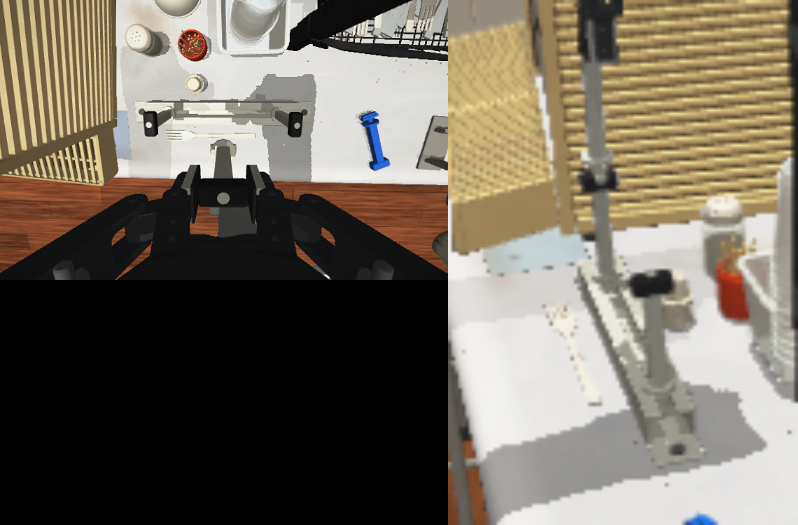

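View pics/w11.png

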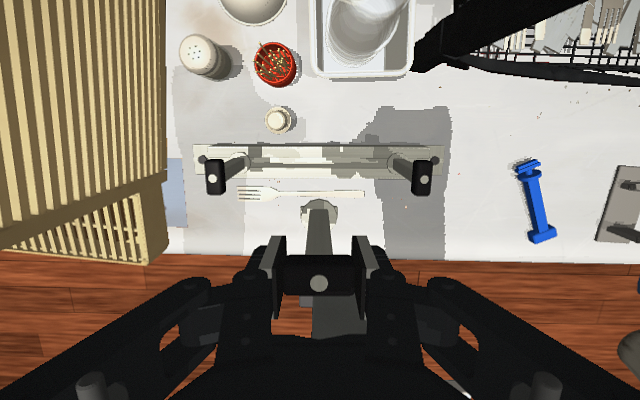

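```bash
python3 - <<'E'
from h import *
f=load("w11.npz");s=load("w11s.npz")
L=onz(f,(212,178.5),.135);R=onz(f,(424,179.5),.135)
print(L,R,(L+R)/2,np.linalg.norm(L-R),np.degrees(np.arctan2(L[0]-R[0],L[1]-R[1])))
bt=onz(f,(319,284),.288+.008); print("bartop",bt)
for dz in(-.093,-.097): print("flange c",onz(f,(319,208),.288+dz))
im=s["color"][90:240,225:325]
cv2.imwrite("pics/x11.png",cv2.resize(s["color"][85:160,250:310],None,fx=8,fy=8,interpolation=cv2.INTER_CUBIC))
cv2.imwrite("pics/x11w.png",cv2.resize(f["color"][190:310,260:380],None,fx=5,fy=5,interpolation=cv2.INTER_CUBIC))
print(proj(s,[[.53,.113,.18],[.53,.113,.27]]),proj(s,[[.53,.113,.18],[.54,.113,.27]]))
E
```

```text
[0.54052457 0.21607333 0.135     ] [0.54503335 0.01514209 0.135     ] [0.54277896 0.11560771 0.135     ] 0.20098181347658683 -1.285468809800015
bartop [0.52580128 0.11404102 0.296     ]
flange c [0.53207498 0.1142892  0.195     ]
flange c [0.53087951 0.11425977 0.191     ]
[[268.26635615 139.71139099]
 [265.63370909 109.88022286]] [[268.26635615 139.71139099]
 [269.20018081 109.43864009]]
```

View pics/x11.png

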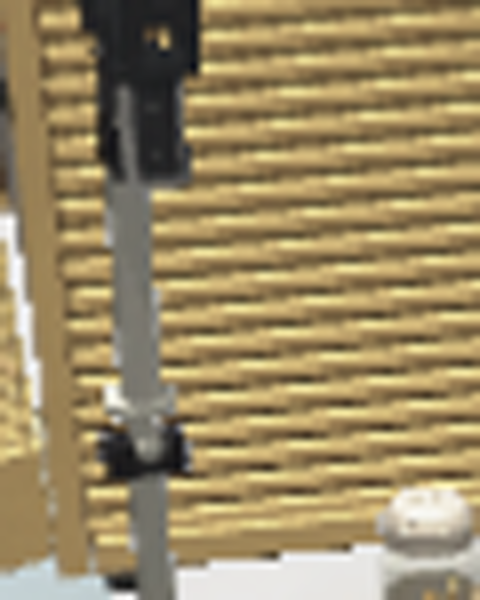

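View pics/x11w.png

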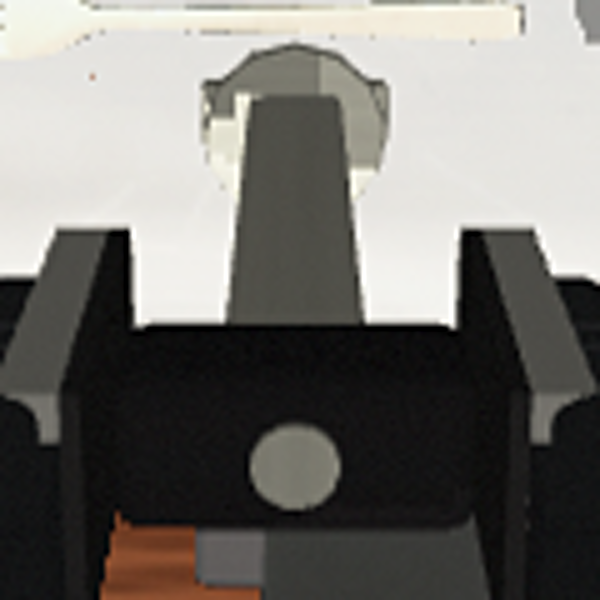

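Call:
carry_out(
  series="0.4 0 4 0 0.3; 0.4 -0.1 4 0 0.3; 0.4 -0.1 3 0 0.3; 0 0 1.6 0 0.3; 0 0 0 0 0.3; 0 0 0 0 0.3",
)

```text
clock: 13.8
tcp_pos: [0.5469, 0.1123, 0.1635]
orientation: [-3.141, -0.033, -0.003]
contact_force: [-0.4, 0.0, -0.2]
grip_width: 0.0319
```

```bash

python3 look.py w12 235 315 120 230; python3 - <<'E'
from h import *
f=load("w12.npz");s=load("w12s.npz")
cv2.imwrite("pics/x12w.png",cv2.resize(f["color"][100:320,180:460],None,fx=2.8,fy=2.7,interpolation=cv2.INTER_CUBIC))
cv2.imwrite("pics/x12.png",cv2.resize(s["color"][150:210,250:310],None,fx=10,fy=10,interpolation=cv2.INTER_CUBIC))
E
```

```text
[0.5469 0.1123 0.1635] -88.8 0.0321 [-0.93  0.48  0.81  1.95 -0.44  0.89 -1.44] [ 0.   0.4 -1.6]
```

View pics/x12.png

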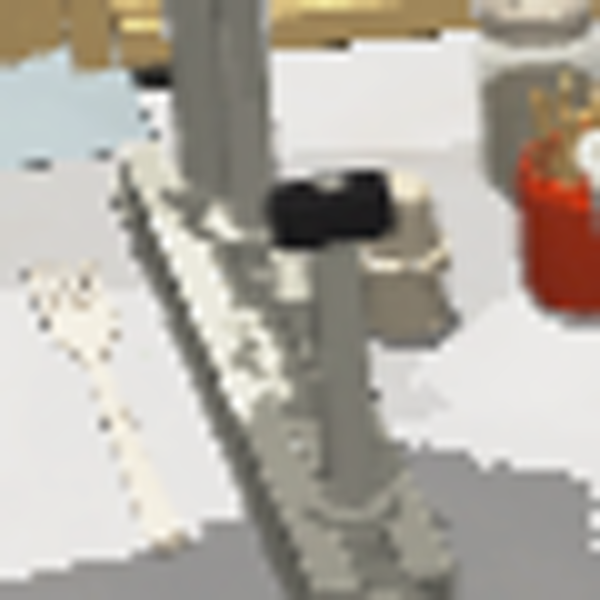

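View pics/x12w.png

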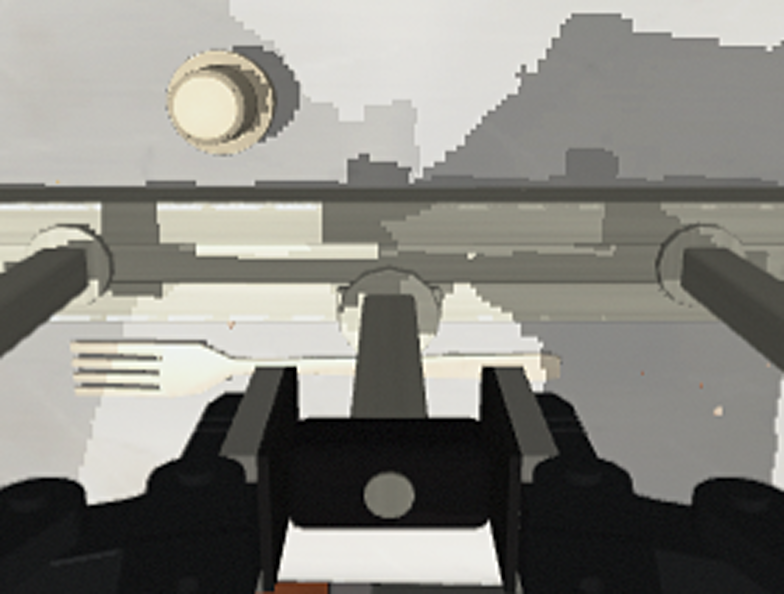

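```bash
python3 - <<'E'
from h import *
f=load("w12.npz");s=load("w12s.npz")
c=lambda u,v:(180+u/2.8,100+v/2.7)
for n,p,z in [("L flange",(62,268),.035),("R flange",(705,268),.035),("slot far edge",(450,246),.03),("slot near edge",(450,282),.03),("rail far",(390,201),.03),("rail near",(390,320),.03),("flange c",(388,306),.0705),("flange top",(388,268),.0705),("fl left",(338,306),.0705),("fl right",(440,306),.0705),("bar dot",(389,494),.1715)]:
    print(n,onz(f,c(*p),z).round(4))
def ony(f,uv,y):
    c,d=ray(f,uv); return c+d*(y-c[1])/d[1]
z=lambda u,v:(250+u/10,150+v/10)
print(ony(s,z(219,100),.112),ony(s,z(222,150),.112))
E
```

```text
L flange [0.5402 0.2168 0.035 ]
R flange [0.5448 0.0142 0.035 ]
slot far edge [0.5492 0.0944 0.03  ]
slot near edge [0.5368 0.0939 0.03  ]
rail far [0.5638 0.1138 0.03  ]
rail near [0.523  0.1129 0.03  ]
flange c [0.5408 0.1138 0.0705]
flange top [0.552  0.1141 0.0705]
fl left [0.5405 0.1276 0.0705]
fl right [0.5411 0.0995 0.0705]
bar dot [0.5392 0.1134 0.1715]
[0.53531262 0.112      0.11426385] [0.53493524 0.112      0.09766118]
```

```bash
python3 - <<'E'
from h import *
f=load("w12.npz");s=load("w12s.npz")
def ony(f,uv,y):
    c,d=ray(f,uv); return c+d*(y-c[1])/d[1]
z=lambda u,v:(250+u/10,150+v/10)
print(ony(s,z(339,300),.0145),ony(s,z(349,450),.0145))
E
```

```text
[0.54880269 0.0145     0.09751683] [0.54861574 0.0145     0.04798979]
```

Call:
carry_out(
  series="0.3 -0.2 0 0 0.3; 0 0 0.8 0 0.3; 0 0 0.6 0 0.3; 0 0 0.4 0 0.3; 0 0 0 0 0.3",
)

```text
clock: 14.52
tcp_pos: [0.5487, 0.1146, 0.1438]
orientation: [3.141, 0.034, -0.001]
contact_force: [0.1, -0.1, -1.7]
grip_width: 0.0322
```

```bash

python3 look.py w13 235 315 120 230; python3 - <<'E'
from h import *
f=load("w13.npz");s=load("w13s.npz")
cv2.imwrite("pics/x13w.png",cv2.resize(f["color"][120:300,220:420],None,fx=4,fy=3.3,interpolation=cv2.INTER_CUBIC))
E
```

```text
[0.5487 0.1146 0.1438] -88.76 0.032 [-0.91  0.51  0.78  1.96 -0.47  0.86 -1.42] [ 0.4  0.6 -1.2]
```

View pics/w13c.png

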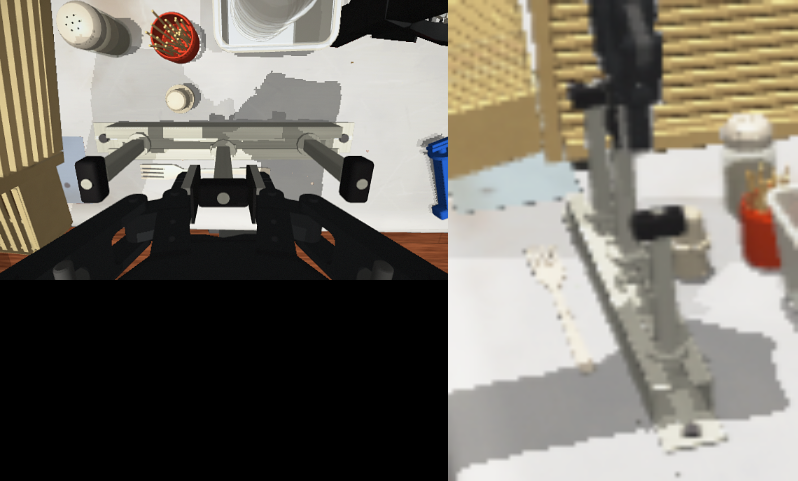

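View pics/x13w.png

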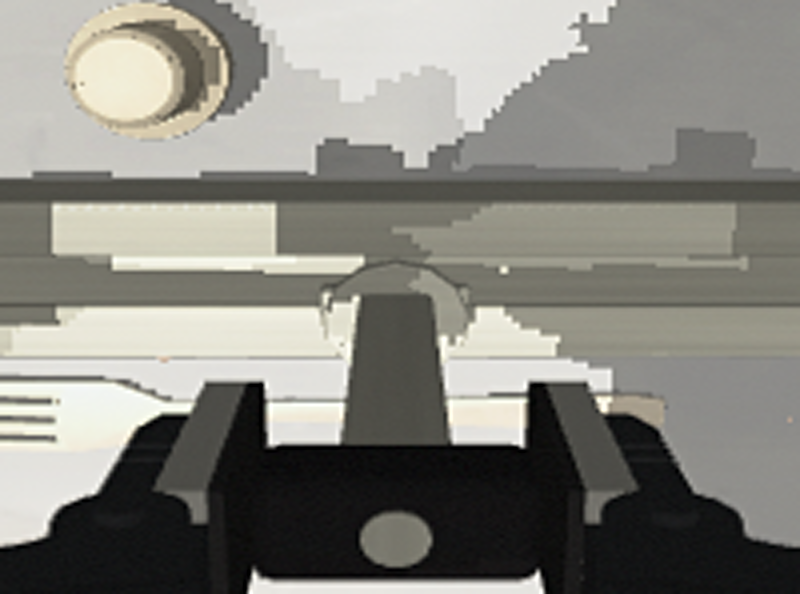

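```bash
python3 - <<'E'
from h import *
f=load("w13.npz")
c=lambda u,v:(220+u/4,120+v/3.3)
for n,p,z in [("slot far edge",(600,256),.03),("far2",(600,271),.03),("slot near edge",(600,305),.03),("rail far",(390,202),.03),("rail near",(390,357),.03),("flange top",(396,262),.0508),("fl left",(322,306),.0508),("fl right",(470,306),.0508),("bar dot",(396,540),.1518)]:
    print(n,onz(f,c(*p),z).round(4))
E
```

```text
slot far edge [0.5504 0.0735 0.03  ]
far2 [0.5465 0.0733 0.03  ]
slot near edge [0.5375 0.0727 0.03  ]
rail far [0.5633 0.1174 0.03  ]
rail near [0.5224 0.1166 0.03  ]
flange top [0.5535 0.116  0.0508]
fl left [0.5425 0.13   0.0508]
fl right [0.5432 0.1015 0.0508]
bar dot [0.5407 0.1157 0.1518]
```

Call:
carry_out(
  series="0.15 0 0 0 0.3; 0 0 0.3 0 0.3; 0 0 0.3 0 0.3; 0 0 0.2 0 0.3; 0 0 0 0 0.3",
)

```text
clock: 15.25
tcp_pos: [0.5504, 0.1148, 0.136]
orientation: [3.141, 0.034, -0.001]
contact_force: [0.9, 1.0, -2.3]
grip_width: 0.0324
```

Call:
carry_out(
  series="0 0 0.3 0 0.3; 0 0 0.3 0 0.3; 0 0 0.2 0 0.3; 0 0 0 0 0.3",
)

```text
clock: 15.75
tcp_pos: [0.5504, 0.1148, 0.1281]
orientation: [3.141, 0.034, -0.001]
contact_force: [-0.3, -0.1, -1.4]
grip_width: 0.0321
```

```bash

python3 look.py w14 235 315 120 230; python3 - <<'E'
from h import *
f=load("w14.npz");s=load("w14s.npz")
cv2.imwrite("pics/x14w.png",cv2.resize(f["color"][120:300,220:420],None,fx=4,fy=3.3,interpolation=cv2.INTER_CUBIC))
E
```

```text
[0.5504 0.1148 0.1281] -88.75 0.0319 [-0.89  0.54  0.76  1.96 -0.5   0.84 -1.4 ] [-0.1 -0.1 -1.4]
```

View pics/x14w.png

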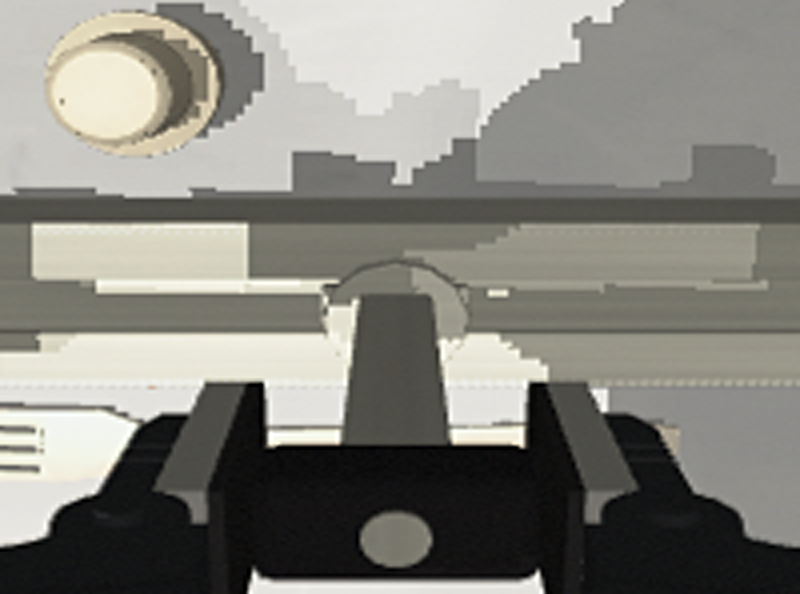

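Call:
carry_out(
  series="0 0 0.3 0 0.3; 0 0 0.3 0 0.3; 0 0 0 0 0.3",
)

```text
clock: 16.23
tcp_pos: [0.5527, 0.1148, 0.1249]
orientation: [-3.139, -0.033, -0.006]
contact_force: [-3.5, -0.1, 20.2]
grip_width: 0.032
```

```bash

python3 look.py w15 235 315 120 230; python3 - <<'E'
from h import *
f=load("w15.npz");s=load("w15s.npz")
cv2.imwrite("pics/x15w.png",cv2.resize(f["color"][120:300,220:420],None,fx=3.6,fy=3,interpolation=cv2.INTER_CUBIC))
E
```

```text
[0.5527 0.1148 0.1249] -88.78 0.0317 [-0.88  0.54  0.76  1.96 -0.5   0.83 -1.4 ] [-3.5 -0.7 20.6]
```

View pics/x15w.png

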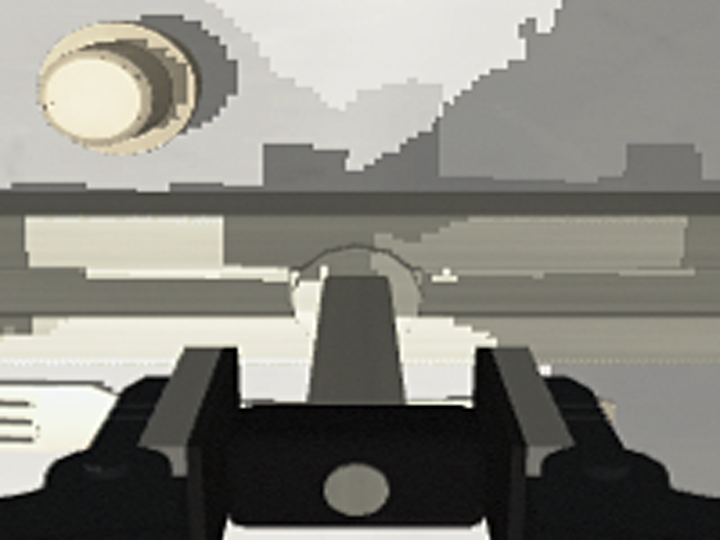

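View pics/w15c.png

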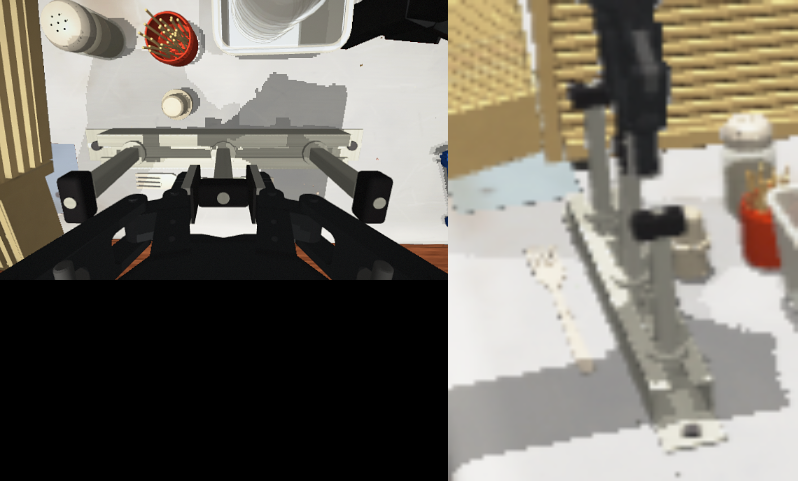

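Call:
carry_out(
  series="0 0 0 0 0.3; 0 0 0 0 0.3; -0.1 0 -0.2 0 0.3; 0 0 0 0 0.3",
  grip_force=20,
)

```text
clock: 16.82
tcp_pos: [0.5501, 0.1148, 0.1249]
orientation: [-3.141, -0.034, -0.002]
contact_force: [-1.3, -0.6, 7.4]
grip_width: 0.0323
```

Call:
carry_out(
  series="0 0 0 0 0.65; 0 0 0 0 0.65; 0 0 0 0 0.65; 0 0 0 0 0.65",
)

```text
clock: 17.32
tcp_pos: [0.5495, 0.1148, 0.1241]
orientation: [3.141, 0.034, -0.0]
contact_force: [0.2, 0.6, -0.5]
grip_width: 0.0556
```

```bash

python3 look.py w16 235 315 120 230; python3 - <<'E'
from h import *
f=load("w16.npz");s=load("w16s.npz")
cv2.imwrite("pics/x16w.png",cv2.resize(f["color"][120:300,220:420],None,fx=3.6,fy=3,interpolation=cv2.INTER_CUBIC))
cv2.imwrite("pics/x16.png",cv2.resize(s["color"][120:200,250:310],None,fx=7.5,fy=7.5,interpolation=cv2.INTER_CUBIC))
E
```

```text
[0.5495 0.1148 0.1241] -88.75 0.0556 [-0.89  0.54  0.76  1.97 -0.5   0.83 -1.4 ] [ 0.7  0.4 -0.8]
```

View pics/x16w.png

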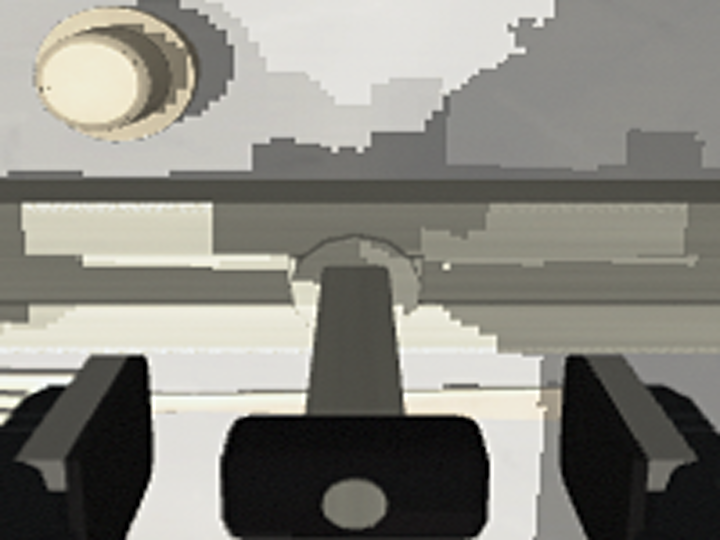

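View pics/x16.png

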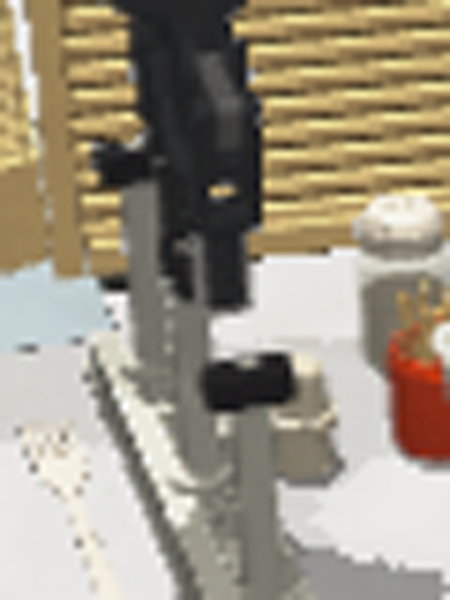

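```bash
python3 - <<'E'
from h import *
f=load("w16.npz")
c=lambda u,v:(220+u/3.6,120+v/3)
for n,p,z in [("bar dot",(355,504),.1355),("bar far edge",(355,417),.135),("flange top",(356,234),.035),("fll",(291,285),.035),("flr",(421,285),.035),("slot n",(560,303),.03),("slot f",(560,258),.03),("rail f",(560,203),.03),("rail n",(560,350),.03)]:
    print(n,onz(f,c(*p),z).round(4))
E
```

```text
bar dot [0.5412 0.1161 0.1355]
bar far edge [0.5552 0.1164 0.135 ]
flange top [0.5564 0.1163 0.035 ]
fll [0.5427 0.1297 0.035 ]
flr [0.5433 0.1023 0.035 ]
slot n [0.5375 0.0716 0.03  ]
slot f [0.5497 0.0725 0.03  ]
rail f [0.5642 0.0735 0.03  ]
rail n [0.5244 0.0707 0.03  ]
```

Call:
carry_out(
  series="-0.4 -0.1 0.3 0 0.65; -0.3 0 0.4 0 0.65; 0 0 0 0 0.65; 0 0 0 0 0.65",
)

```text
clock: 17.92
tcp_pos: [0.5426, 0.1157, 0.1173]
orientation: [3.141, 0.034, 0.0]
contact_force: [-0.2, 0.0, -0.6]
grip_width: 0.0558
```

Call:
carry_out(
  series="0 0 0 0 0.3; 0 0 0 0 0.3; 0 0 0 0 0.3; 0 0 0 0 0.3; 0 0 0 0 0.3",
  grip_force=50,
)

```text
clock: 18.55
tcp_pos: [0.5429, 0.1156, 0.1176]
orientation: [-3.141, -0.034, -0.001]
contact_force: [-0.1, -1.3, 5.4]
grip_width: 0.033
```

```bash

python3 look.py w17 235 315 120 230; python3 - <<'E'
from h import *
f=load("w17.npz");s=load("w17s.npz")
cv2.imwrite("pics/x17w.png",cv2.resize(f["color"][120:300,220:420],None,fx=3.6,fy=3,interpolation=cv2.INTER_CUBIC))
E
```

```text
[0.5429 0.1156 0.1176] -88.76 0.0329 [-0.89  0.54  0.75  1.99 -0.51  0.81 -1.4 ] [-0.4 -0.6  4.3]
```

View pics/x17w.png

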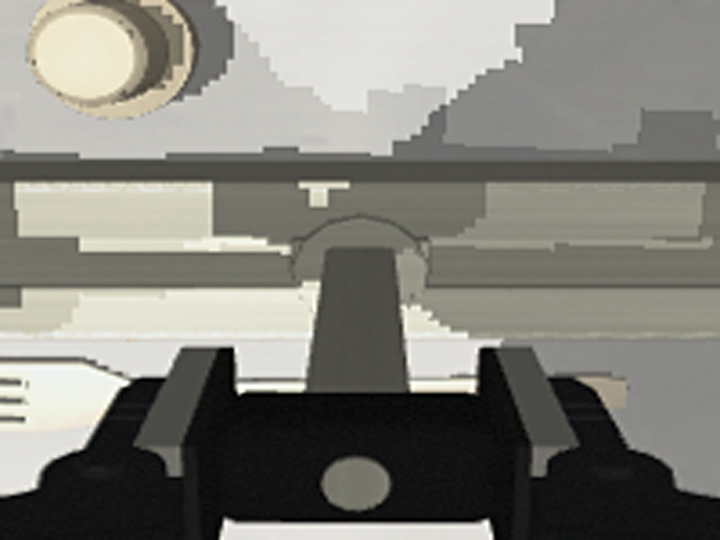

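Call:
carry_out(
  series="0 0 -0.1 -0.1 0.3; 0 0 0 -0.15 0.3; 0 0 0 -0.15 0.3; 0 0 0 -0.15 0.3; 0 0 0 0 0.3",
)

```text
clock: 19.27
tcp_pos: [0.542, 0.1156, 0.1179]
orientation: [-3.014, -0.884, 0.001]
contact_force: [-0.3, -0.0, -1.6]
grip_width: 0.0333
```

Call:
carry_out(
  series="0 0 0 -0.15 0.3; 0 0 0 -0.15 0.3; 0 0 0 -0.15 0.3; 0 0 0 -0.15 0.3; 0 0 0 -0.15 0.3; 0 0 0 -0.15 0.3; 0 0 0 -0.12 0.3; 0 0 0 0 0.3",
)

```text
clock: 20.27
tcp_pos: [0.5422, 0.1155, 0.1179]
orientation: [-2.202, -2.24, 0.001]
contact_force: [0.8, -0.2, -1.3]
grip_width: 0.0331
```

```bash

python3 look.py w18 235 315 120 230
```

```text
[0.5422 0.1155 0.1179] 0.98 0.0327 [-0.59  0.45  0.34  1.97 -0.21  0.76 -0.11] [ 0.2 -1.4 -1.1]
```

View pics/w18c.png

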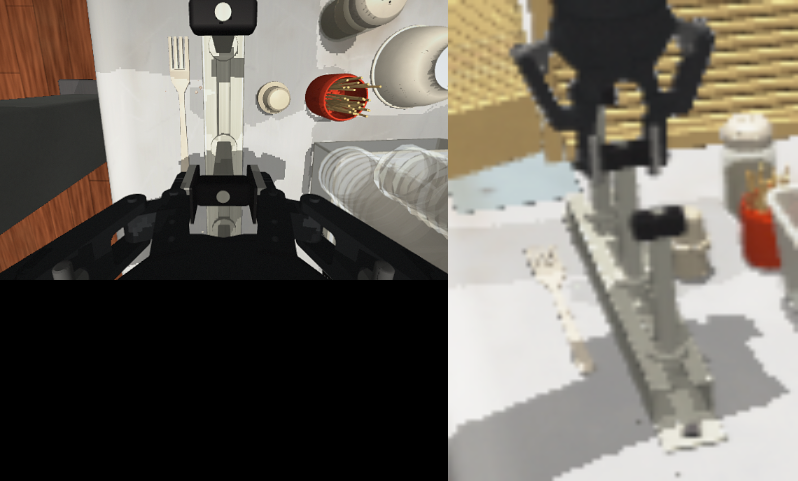

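View pics/w18.png

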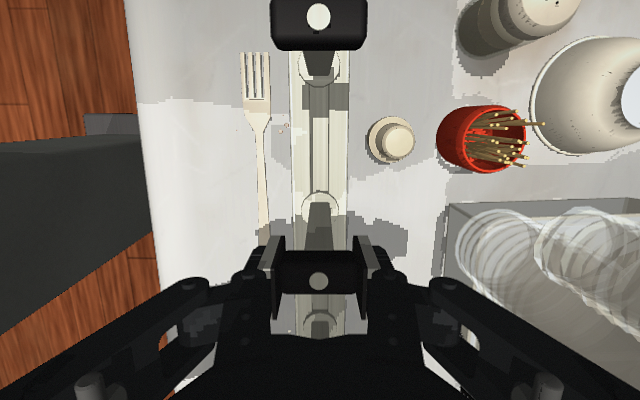

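Call:
carry_out(
  series="0 0 0.1 0 0.3; 0 0 0 0 0.3; 0 0 0 0 0.6; 0 0 0 0 0.6; 0 0 0 0 0.6; 0 0 0 0 0.6",
)

```text
clock: 21.12
tcp_pos: [0.5425, 0.1156, 0.1172]
orientation: [-2.198, -2.244, 0.0]
contact_force: [-0.3, -0.6, 0.5]
grip_width: 0.0513
```

Call:
carry_out(
  series="0 0 -1 0 0.6; 0 0 -3 0 0.6; 0 0 -4 0 0.6; 0 0 -4 0 0.6; 0 -4 0 0 0.6; 0 -4 0 0 0.6; 0 -4 0 0 0.6; 0 0 0 0 0.6",
)

```text
clock: 22.12
tcp_pos: [0.4203, 0.1129, 0.2377]
orientation: [-2.196, -2.245, -0.0]
contact_force: [0.0, 0.6, -0.8]
grip_width: 0.0514
```

```bash

python3 look.py w19 235 315 120 230; python3 - <<'E'
from bench import eyes
from h import *
s=load("w19s.npz"); t=eyes.grab_frame("top")
a=cv2.resize(s["color"][125:215,245:325],None,fx=5,fy=5,interpolation=cv2.INTER_CUBIC)
b=cv2.resize(t["color"][195:255,180:310],None,fx=3,fy=3,interpolation=cv2.INTER_CUBIC)
im=np.zeros((450,790,3),np.uint8); im[:450,:400]=a; im[:180,400:790]=b; cv2.imwrite("pics/x19.png",im)
E
```

```text
[0.4203 0.1129 0.2377] 1.27 0.0513 [-0.75  0.07  0.37  2.12 -0.03  0.96 -0.34] [0.8 0.1 0.7]
```

View pics/x19.png

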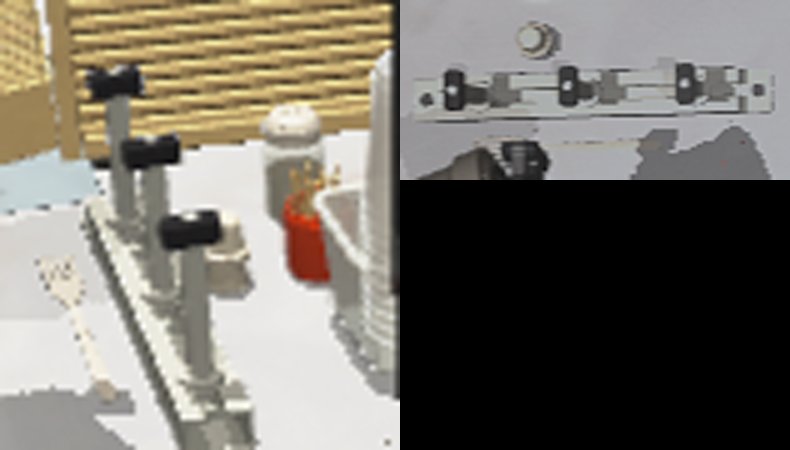

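View pics/w19.png

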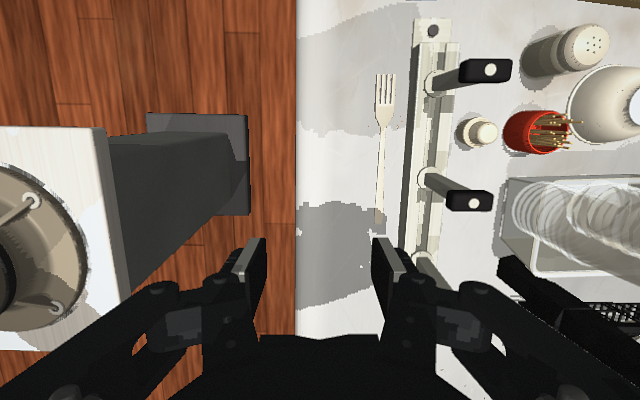

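```bash
python3 -c "
from bench import r
print(r.get_obs()['contact_force']); print(r.hand_in())"
```

```text
[ 6.19785086e-04 -6.25543407e-01  9.29311079e-02]
the job is handed in; nothing more can be done
None
```

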